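Tighten a grain mill's castle nut to the next slot and pin it

ROBOT

A 6-joint arm with a two-finger parallel gripper is mounted at the origin on a cart in front of the work surface, level with it; the furniture and walls round the work are solid. World frame = base frame: x ahead of the robot, y to its left, z up, the work surface at z = 0. Lengths are in m, angles in rad, forces in N, time in s.
With the tool pointing down it reaches from about 0.325 to 0.775 m from the base axis. Payload 5.5 kg.
Tool frame: the origin (TCP) lies on the centre line of the jaws, within the pads' length; the fingertips stand bot.nose_length ahead of it and the grasp point (between the pads) is the TCP (bot.nose_length is the distance from the TCP to the fingertips, in m); y points along the fingers, z is the direction in which the jaws open and shut, and the axes are right-handed (so a half turn about y gives the same grasp; the last joint's range is limited). The gripper opens to 85 mm and grips with 20 to 120 N. Pads are 22 mm wide; open, the fingers measure 114 mm over their backs; the gripper's body (76 mm by 85 mm) begins 54 mm behind the grasp point. The pads swing forward as they close: fully open they stand 13 mm farther back than shut.
Start: joints at [1.138, 0.091, 1.231, -0, 1.82, -0.057], TCP at [0.22, 0.558, 0.25] pointing down, gripper open.
Joint ranges: [-2.87, 2.87], [-0.86, 2.18], [0.17, 2.46], [-1.51, 4.65], [0.06, 2.69], [-2.65, 2.65]. Speed limits (rad/s): [2.57, 2.57, 3.01, 3.14, 3.14, 3.14].

INTERFACE

Orientations are given as a unit quaternion [x, y, z, w].
In Python, from station import bot, grab_frame, camera_info, spotter gives the robot as it stands. The module is installed in compiled form; this text tells all that it offers.
- The arm moves only by the tool servo_tool, never from a script. Its arguments are lists of equal length, an entry for each row: "angular": the turn, a rotation vector about the world's x, y, z in rad, a list of three; "dp": the shift along the world's x, y, z in mm, a list of three; "jaw": the finger opening in mm, from 0 to 85.4. In form: {"angular": [[ax, ay, az], ...], "dp": [[x, y, z], ...], "jaw": [jaw, ...]}. A call has 1 to 12 rows; each row is the pose to reach, as a shift and turn from the pose measured when the call began; what a row does not reach only later rows make up. A row lasts 1/10 s, in which the tool goes at most 50 mm and 8.59 degrees, less where a joint would pass 70% of its speed; a pose out of reach is approached as far as the arm can. A call with a gripper value outside its range is refused whole. The fingers move at their own pace and stop on an object; the grip force is fixed at half the most. Time passes only in rows, so rows that repeat a pose let the fingers close. It gives the time, the measured TCP pose, the force and the opening at its end, in the units of the state.
- bot.get_state(): the state, without advancing time (a new reading comes with each control period).
- grab_frame(name): name is "scene" or "top" or "wrist"; returns the picture (420x560x3 uint8, blue, green, red); there is no depth.
- camera_info(name): a dict with "intrinsics" (3x3 intrinsics, pixels), "pose" (4x4, takes a point from camera to world coordinates); the wrist camera has in their place "hand_eye" (4x4, takes a point from camera to tool coordinates, whose origin is the TCP and whose axes are the tool frame's). Camera axes: x right, y down, z forward; pixel columns grow to the right and rows downward; lengths in m; the calibration is good to about 2 mm. A picture is of the moment at which its call begins: read the wrist's pose just before it. camera_info takes no time and is no camera call.
- bot.close_job(): hands the job in, once; it reports no verdict.
Trained networks look in the newest picture that a camera, given by its name, has taken for a name from the list of things; names that differ only in an ending like _2 or _b are one class to them, and where a whole thing is asked for, a point or a joint stands for the part that bears it (a point fixed in the world has none). Each returns a list of dicts, best first, with "score" (0 to 1); they miss things now and then, are a little off and sometimes report something else, mostly with a low value. They report only what shows in the picture. A call takes as long as a camera call.
- spotter.find_in(camera, thing): "centre" ([column, row] in pixels, amid what is visible of it).
- spotter.regions_of(camera, thing): "mask" (420x560 bool, what is visible of it) and "centre" ([column, row] in pixels, amid what is visible of it).
The state is a dict: "time": time; "qpos": joint angles; "dq": joint speeds; "joint_torque": joint torques, N m; "position": TCP position; "eef_rot": TCP orientation; "force": force on the tool from outside, world axes, zero at the start; "moment": the same for the moment, N m; "gripper_width": finger opening in m.
Only numpy, scipy, OpenCV 4.12 (cv2) and the standard library are available. Lean on these libraries where they do the work, as an engineer would, in place of code of your own. Each camera call takes 0.05 s, during which the arm holds its last target.

TASK

The runner stone of the small grain mill has just been put back. Turn the castle nut on its spindle clockwise until you feel it bite on the copper crush washer, go on to the very next slot that lines up with the cross hole in the spindle and no further, then lock it: slide the locking pin gently through slot and cross hole until its shoulder is fully home, and let go. Leave the other things on the counter where they are.

Things in the scene. Friction and masses are not known exactly. Their poses are not given: they have to be found in the camera images.
- mill: Tabletop grain mill, hopper off, fixed: light wooden housing 150 x 150 mm; on it a steel rim 138 mm across, the pale runner stone and a steel bridge 69 mm across whose top (86 mm up) is the highest flat round the nut. Spindle 22 mm thick, up to 130 mm. Origin on the spindle axis at counter height, z up; the flour outlet juts 101 mm out at -x, a dark dial 88 mm at -y. Its x axis runs along the cross hole.
- cross_hole (a point): Middle of the cross hole in the steel spindle, on the spindle axis, 118.5 mm above the counter. The hole is square, 9 x 9 mm, and runs right through the spindle along the mill's x axis, open at both ends; the pin may enter from either end.
- castle_nut: Brass castle nut on the spindle: hexagon 46 mm across flats, 53 over corners, 89 to 113 mm above the counter, and on it a round crown 45 mm across up to 125.5 mm. Origin: centre of its underside; z up; x points through the middle of a flat. Right-hand thread: clockwise seen from above tightens it; its height changes by less than 1 mm. It stays at the angle where it is left.
- nut_crown (a point): Centre of the nut's crown, 29.5 mm above the nut's underside, level with the cross hole. Six radial slots 10.5 mm wide, open at the top, 12.5 mm deep, cut the crown, one over the middle of each flat: along the nut's x axis and every 60 degrees from it. A slot pair lines up with the cross hole when the nut's x axis is at 0, 60 or 120 degrees (within about 5) to the mill's x axis.
- washer_top (a point): Top of the soft copper crush washer (55 mm across) under the nut, on the axis, 89 mm up. The nut starts loose, at least 15 degrees and up to well over a slot short of biting; where it bites varies and can only be felt: an even drag of about 0.1 N m, then about 0.7 N m as it crushes the washer (0.64 mm per rad). Wanted is the first slot to line up after the bite, 30 to 46 degrees on, not one before.
- lock_pin: Locking pin lying on the counter: steel shank 7 mm thick, round nose 54 mm ahead of the shoulder's front face; shoulder disc 18 mm across, 4 mm thick; black ribbed grip behind it, 34 mm long, 16 mm wide, 32 mm high, from x = -38 to -4 mm. Origin at the grip's underside, below the shoulder's front face; x along the shank to the nose, z up; the shank's axis is 11 mm above the origin. 70 g.
- pin_grip (a point): Middle of the pin's black grip, 21 mm behind the shoulder's front face, 22 mm above the grip's underside and 11 mm above the shank's axis: take it here from above, across its 16 mm width (y).
- pin_mid (a point): Point on the shank's axis, 23 mm ahead of the shoulder's front face; it lies in the middle of the cross hole when the pin is fully home, its shoulder against the nut.
- bell: White counter bell with black base, 74 mm across, 57 mm high; bystander. Origin: centre of its underside.
- packet: Flat brown paper packet, 62 x 100 x 14 mm; bystander. Origin: centre of its underside.
- tape: Roll of cream label tape lying flat, 98 mm across, 25 mm high; bystander. Origin: centre of its underside.
- marker: White marker pen with black cap, 135 mm long, 17 mm thick; bystander. Origin: centre of its underside.

How it is judged:
On the way, in this order (a step that is already met when the one before it is completed fails the run):
1. the nut bears on the copper washer and its next slot lines up with the cross hole (z of washer_top in the frame of mill between 0.08834 and 0.088735 m and (angle between the x axis of castle_nut and the x axis of mill, either way round below 0.11 rad or angle between the x axis of castle_nut and the x axis of mill, either way round between 0.937 and 1.157 rad)), for 0.2 s.
2. the pin is through slot and cross hole, shoulder home (distance between pin_mid and cross_hole below 0.0045 m and angle between the x axis of lock_pin and the x axis of mill, either way round below 0.2 rad), for 0.2 s.
At the end, for the whole second after the job is handed in: Nut at the first slot lined up (within 6 degrees) after it bit: copper washer crushed by 0.265 to 0.66 mm from 89.0 mm. Pin at rest in slot and cross hole, within 0.2 rad of the hole's direction, its mid point within 4.5 mm of the hole's middle (shoulder home within about 4 mm) (all of step 1 and all of step 2 and linear speed of lock_pin below 0.02 m/s); the robot touches nothing.
It fails at once if the nut is overtightened: turned more than about 68 degrees past the point where it begins to bear (washer crushed by 0.76 mm) (z of washer_top in the frame of mill below 0.08824 m).
It fails at once if the pin is forced: more than 25 N between the pin and the mill or its nut (contact force between lock_pin and mill above 25 N).
It fails at once if a bystander (bell, packet, tape, marker) is shifted by more than 30 mm (distance of any of bell, packet, tape, marker from where it was at the start of the episode above 0.03 m).
It also fails if it takes over 72 s, if anything falls off the work surface, if the arm or the gripper's body presses on something with over 40 N, if the wrist force passes 120 N, or if a joint passes its speed limit or range.

## Working session

There is one attempt and no reset: what is moved stays moved. The work goes in short steps, Python scripts to look and compute and a tool call to move; the robot and the scene stay as the last step left them, time stands still between calls to the robot, and variables do not carry over. Pictures are saved under pics/ and viewed, and the job is handed in when it is done.

Besides the shell and the picture viewer there is one more tool, called after "Emit:" by a JSON object that holds its "name" and its "arguments". servo_tool: Moves the arm, as the interface text tells. Its arguments: {"type":"object","properties":{"angular":{"type":"array"},"dp":{"type":"array"},"jaw":{"type":"array"}},"required":["angular","dp","jaw"]}

```bash
mkdir -p pics; cat > h.py <<'E'
from station import bot, grab_frame, camera_info, spotter
import numpy as np, cv2
from scipy.spatial.transform import Rotation as R
def cam(name):
    ci=camera_info(name); K=np.array(ci['intrinsics'])
    if 'pose' in ci: T=np.array(ci['pose'])
    else:
        s=bot.get_state(); W=np.eye(4); W[:3,:3]=R.from_quat(s['eef_rot']).as_matrix(); W[:3,3]=s['position']
        T=W@np.array(ci['hand_eye'])
    return K,T
def back(K,T,px,z):
    d=T[:3,:3]@np.linalg.solve(K,np.array([px[0],px[1],1.])); o=T[:3,3]
    return o+d*(z-o[2])/d[2]
def proj(K,T,P):
    p=np.linalg.inv(T)@np.append(P,1); p=K@p[:3]; return p[:2]/p[2]
E
python3 - <<'E'
from h import *
s=bot.get_state(); print({k:np.round(v,4) for k,v in s.items()}); print(bot.nose_length)
for n in ['scene','top','wrist']:
    K,T=cam(n); print(n,np.round(K,1).tolist(),np.round(T,3).tolist())
    cv2.imwrite(f'pics/{n}0.png',grab_frame(n))
    for t in ['mill','castle_nut','lock_pin']:
        print(t,[(np.round(d['centre']),round(d['score'],2)) for d in spotter.find_in(n,t)][:3])
print(bot.get_state()['time'])
E
```

```text
{'time': np.float64(0.0), 'qpos': array([ 1.1383,  0.0919,  1.2319,  0.    ,  1.8198, -0.0567]), 'dq': array([-0.0007, -0.0002, -0.001 ,  0.0001,  0.0017, -0.0007]), 'joint_torque': array([-0.00000e+00, -4.58731e+01, -4.18028e+01,  1.00000e-04,
        1.15000e-02, -0.00000e+00]), 'position': array([0.2201, 0.5579, 0.2491]), 'eef_rot': array([ 0.6954, -0.1323,  0.1319, -0.694 ]), 'force': array([-0.2582, -0.1248,  0.2754]), 'moment': array([-0.0101,  0.0078, -0.0078]), 'gripper_width': np.float64(0.0854)}
0.019
scene [[428.6, 0.0, 277.9], [0.0, 428.6, 207.2], [0.0, 0.0, 1.0]] [[-0.56, -0.504, 0.658, -0.539], [-0.829, 0.335, -0.448, 0.714], [0.005, -0.796, -0.605, 1.063], [0.0, 0.0, 0.0, 1.0]]
mill []
castle_nut [(array([174., 296.]), 0.5)]
lock_pin []
top [[410.5, 0.0, 286.3], [0.0, 410.5, 215.5], [0.0, 0.0, 1.0]] [[0.02, -0.998, 0.053, 0.403], [-1.0, -0.019, 0.013, -0.012], [-0.012, -0.053, -0.998, 1.681], [0.0, 0.0, 0.0, 1.0]]
mill [(array([368., 208.]), 0.84)]
castle_nut [(array([370., 204.]), 0.6)]
lock_pin []
wrist [[351.0, 0.0, 280.7], [0.0, 351.0, 215.0], [0.0, 0.0, 1.0]] [[0.368, 0.88, 0.302, 0.142], [0.93, -0.347, -0.121, 0.59], [-0.001, 0.325, -0.946, 0.375], [0.0, 0.0, 0.0, 1.0]]
mill []
castle_nut []
lock_pin []
0.6
```

View pics/scene0.png

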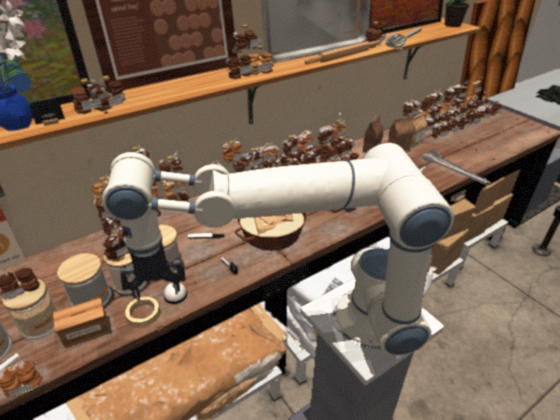

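View pics/top0.png

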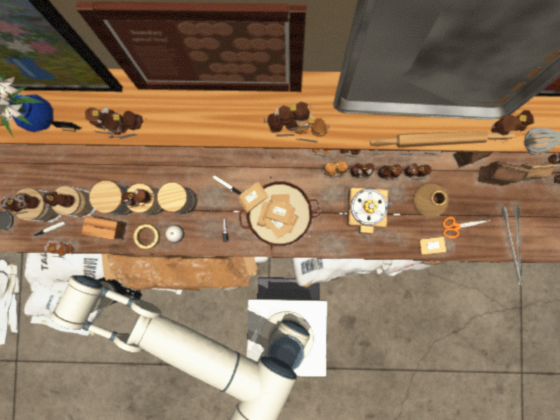

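View pics/wrist0.png

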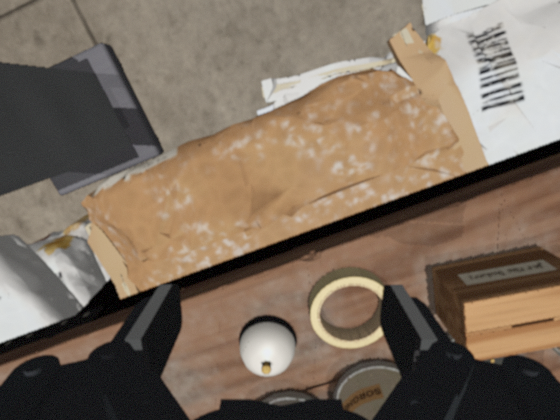

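```bash
python3 - <<'E'
from h import *
im=cv2.imread('pics/top0.png')
a=cv2.resize(im[170:250,325:415],None,fx=6.6,fy=6.6,interpolation=cv2.INTER_CUBIC)
b=cv2.resize(im[205:255,200:250],None,fx=4,fy=4,interpolation=cv2.INTER_CUBIC)
c=np.zeros((528,800,3),np.uint8); c[:a.shape[0],:a.shape[1]]=a[:528]; c[:200,600:800]=b
cv2.imwrite('pics/z0.png',c)
K,T=cam('top')
for n,px,z in [('spindle',(369.5,206),.12),('outl',(367,229),.05),('pin',(225,230),.015),('pinb',(225,240),.015),('pinf',(225,220),.011)]:
    print(n,back(K,T,px,z).round(3))
E
```

```text
spindle [ 0.529 -0.307  0.12 ]
outl [ 0.443 -0.311  0.05 ]
pin [0.428 0.258 0.015]
pinb [0.388 0.257 0.015]
pinf [0.469 0.26  0.011]
```

View pics/z0.png

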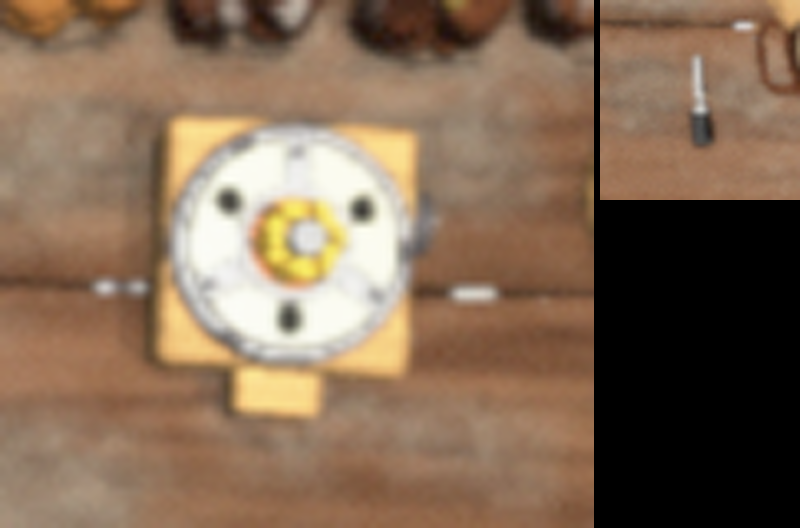

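Emit:
{"name": "servo_tool", "arguments": {"angular": [[0,0,0],[0,0,0],[0,0,0],[0,0,0],[0,0,0],[0,0,0],[0,0,0],[0,0,0],[0,0,0],[0,0,0],[0,0,0],[0,0,0]], "dp": [[15,-25,30],[35,-65,50],[55,-110,50],[75,-160,50],[90,-205,50],[105,-255,50],[120,-300,50],[135,-350,50],[150,-395,50],[165,-440,50],[180,-490,50],[195,-535,50]], "jaw": [85,85,85,85,85,85,85,85,85,85,85,85]}}

```text
time: 1.8
position: [0.4152, 0.0211, 0.3008]
eef_rot: [-0.695, 0.132, -0.133, 0.695]
force: [1.5, 0.0, 0.3]
gripper_width: 0.085
```

Emit:
{"name": "servo_tool", "arguments": {"angular": [[0,0,0],[0,0,0],[0,0,0],[0,0,0],[0,0,0],[0,0,0],[0,0,0],[0,0,0],[0,0,0],[0,0,0]], "dp": [[15,-45,0],[30,-90,0],[48,-137,0],[65,-185,0],[82,-232,0],[98,-278,0],[108,-308,0],[115,-328,0],[115,-328,0],[115,-328,0]], "jaw": [85,85,85,85,85,85,85,85,85,85]}}

```text
time: 2.8
position: [0.5302, -0.3069, 0.3004]
eef_rot: [-0.694, 0.132, -0.132, 0.695]
force: [-1.0, 0.6, -0.1]
gripper_width: 0.085
```

```bash
python3 - <<'E'
from h import *
s=bot.get_state(); print({k:np.round(v,4) for k,v in s.items()})
K,T=cam('wrist'); np.savez('w1.npz',K=K,T=T)
print(R.from_quat(s['eef_rot']).as_matrix().round(3))
cv2.imwrite('pics/w1.png',grab_frame('wrist'))
print(proj(K,T,[.529,-.307,.13]))
for t in ['mill','castle_nut','nut_crown']:
    print(t,[(np.round(d['centre']),round(d['score'],2)) for d in spotter.find_in('wrist',t)][:3])
E
```

```text
{'time': np.float64(2.8), 'qpos': array([-5.8090e-01,  1.4240e-01,  1.0863e+00,  1.3000e-03,  1.9126e+00,
       -1.7750e+00]), 'dq': array([ 0.0202, -0.0304,  0.0122,  0.0013,  0.0015, -0.0005]), 'joint_torque': array([-9.19000e-01, -4.63805e+01, -4.12682e+01, -9.13000e-02,
       -9.01000e-02, -2.64000e-02]), 'position': array([ 0.5302, -0.3069,  0.3004]), 'eef_rot': array([-0.6943,  0.132 , -0.1325,  0.695 ]), 'force': array([-1.0352,  0.5779, -0.08  ]), 'moment': array([ 0.002 ,  0.0285, -0.0188]), 'gripper_width': np.float64(0.085)}
[[ 0.93   0.001  0.367]
 [-0.367  0.001  0.93 ]
 [ 0.    -1.     0.001]]
[279.46634651 195.59412557]
mill [(array([272., 166.]), 0.74)]
castle_nut [(array([274., 186.]), 0.95)]
nut_crown [(array([276., 185.]), 0.94), (array([269., 163.]), 0.63)]
```

View pics/w1.png

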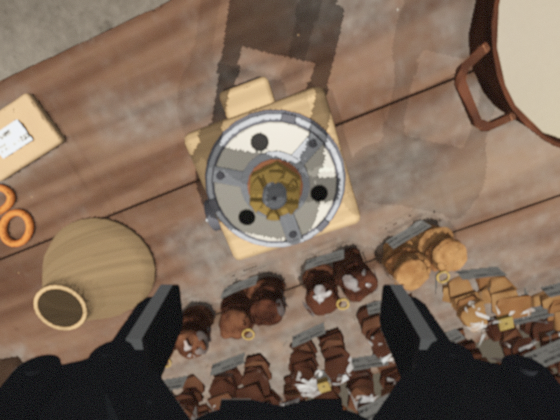

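```bash
cat >> h.py <<'E'
def rect(im,K,T,cx,cy,z,half,n):
    # output: right=+x world, up=+y world
    g=np.linspace(-half,half,n)
    X,Y=np.meshgrid(cx+g,cy-g)
    P=np.stack([X,Y,np.full_like(X,z)],-1)-T[:3,3]
    p=P@T[:3,:3]; u=p@K.T; 
    return cv2.remap(im,(u[...,0]/u[...,2]).astype(np.float32),(u[...,1]/u[...,2]).astype(np.float32),cv2.INTER_CUBIC)
E
python3 - <<'E'
from h import *
d=np.load('w1.npz'); im=cv2.imread('pics/w1.png')
a=rect(im,d['K'],d['T'],.530,-.307,.113,.04,400)
b=rect(im,d['K'],d['T'],.530,-.307,.07,.12,400)
for q,h in((a,.04),(b,.12)):
    for k in range(-3,4):
        x=int(200+k*.01*200/h*(1 if h<.1 else 3)); cv2.line(q,(x,0),(x,6),(0,0,255),1); cv2.line(q,(0,x),(6,x),(0,0,255),1)
cv2.imwrite('pics/r1.png',np.hstack([a,b]))
E
```

```text
(no output)
```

View pics/r1.png

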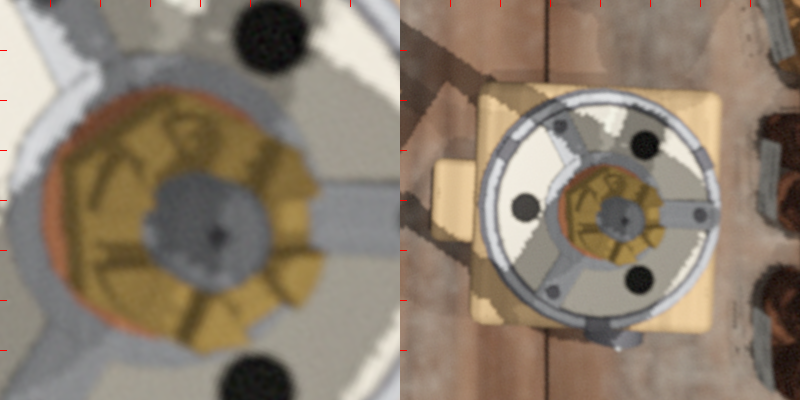

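```bash
python3 - <<'E'
from h import *
d=np.load('w1.npz'); im=cv2.imread('pics/w1.png')
a=rect(im,d['K'],d['T'],.530,-.307,.1255,.04,400)
b=rect(im,d['K'],d['T'],.530,-.307,.130,.04,400)
for q in(a,b):
    for k in range(-3,4):
        x=int(200+k*50); cv2.line(q,(x,0),(x,6),(0,0,255),1); cv2.line(q,(0,x),(6,x),(0,0,255),1)
cv2.imwrite('pics/r2.png',np.hstack([a,b]))
E
```

```text
(no output)
```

View pics/r2.png

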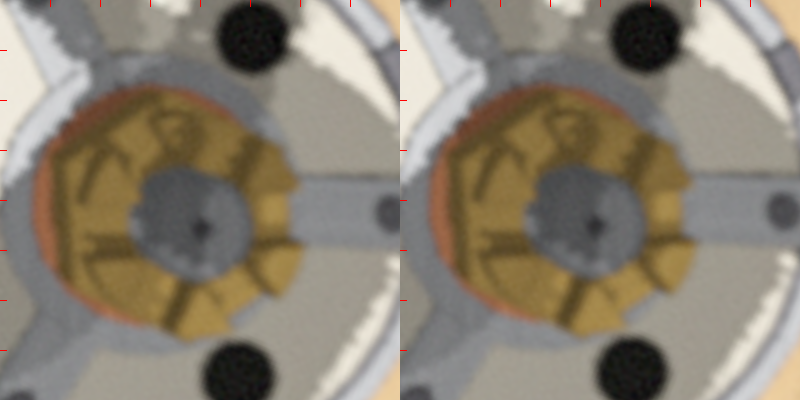

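Emit:
{"name": "servo_tool", "arguments": {"angular": [[0,0,0],[0,0,0],[0,0,0],[0,0,0]], "dp": [[0,-2,-40],[0,-4,-80],[-1,-5,-100],[-1,-5,-100]], "jaw": [85,85,85,85]}}

```text
time: 3.4
position: [0.5278, -0.3092, 0.1974]
eef_rot: [-0.694, 0.133, -0.13, 0.696]
force: [-0.7, 0.4, -0.1]
gripper_width: 0.0848
```

```bash
python3 - <<'E'
from h import *
s=bot.get_state(); print(s['position'],s['time'])
K,T=cam('wrist'); np.savez('w2.npz',K=K,T=T)
im=grab_frame('wrist');cv2.imwrite('pics/w2.png',im)
a=rect(im,K,T,.529,-.312,.1255,.04,400)
b=rect(im,K,T,.529,-.312,.113,.04,400)
for q in(a,b):
    for k in range(-3,4):
        x=int(200+k*50); cv2.line(q,(x,0),(x,6),(0,0,255),1); cv2.line(q,(0,x),(6,x),(0,0,255),1)
cv2.imwrite('pics/r3.png',np.hstack([a,b]))
z=cv2.resize(im[100:300,160:400],None,fx=3,fy=3,interpolation=cv2.INTER_CUBIC); cv2.imwrite('pics/z2.png',z)
E
```

```text
[ 0.52783236 -0.3091659   0.19744118] 3.4
```

View pics/z2.png

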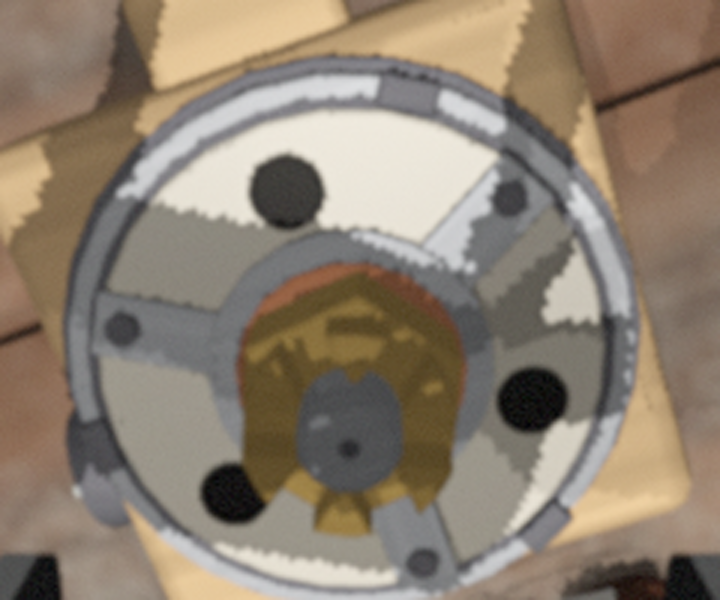

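View pics/r3.png

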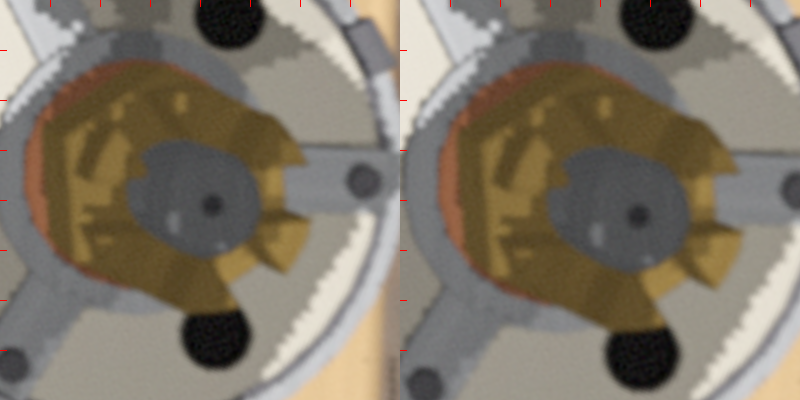

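```bash
python3 - <<'E'
from h import *
im0=cv2.imread('pics/w2.png'); d=np.load('w2.npz');K,T=d['K'],d['T']
out=[]
S=4; ox,oy=235,155
def draw(ang,cx,cy):
    im=cv2.resize(im0[oy:oy+140,ox:ox+95],None,fx=S,fy=S,interpolation=cv2.INTER_CUBIC)
    def pl(P,c,close=True):
        q=np.array([(proj(K,T,p)-[ox,oy])*S for p in P]).astype(int); cv2.polylines(im,[q],close,c,1)
    t=np.linspace(0,2*np.pi,60)
    pl([[cx+.011*np.cos(a),cy+.011*np.sin(a),.13] for a in t],(255,255,0))
    pl([[cx+.0275*np.cos(a),cy+.0275*np.sin(a),.089] for a in t],(0,0,255))
    for z in(.089,.113):
        pl([[cx+.0266*np.cos(ang+a),cy+.0266*np.sin(ang+a),z] for a in np.pi/6+np.arange(6)*np.pi/3],(0,255,0))
    for k in range(6):
        a=ang+k*np.pi/3; u=np.array([np.cos(a),np.sin(a)]); v=np.array([-u[1],u[0]])
        for s in(-1,1):
            p=[np.array([cx,cy])+u*r+v*s*.00525 for r in(.012,.0219)]
            pl([[*p[0],.1255],[*p[1],.1255],[*p[1],.113]],(255,0,255),False)
    return im
cv2.imwrite('pics/ov.png',np.hstack([draw(np.deg2rad(3),.5295,-.3125),draw(np.deg2rad(8),.5295,-.3125)]))
E
```

```text
(no output)
```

View pics/ov.png

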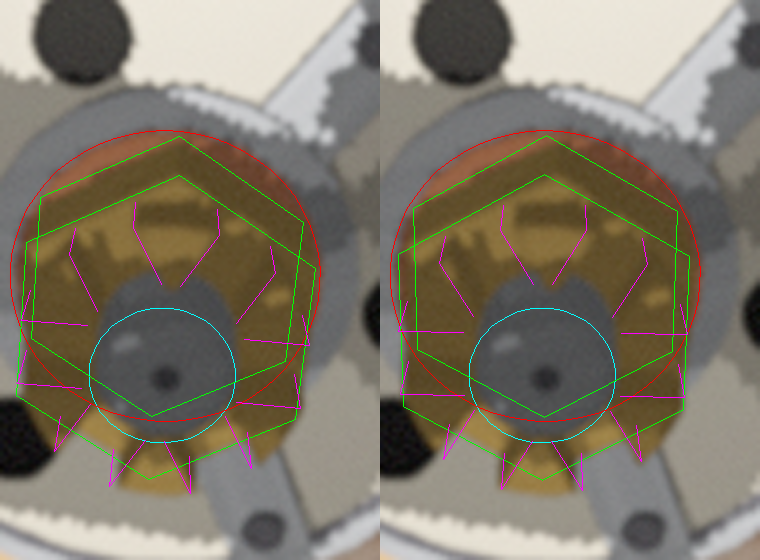

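Emit:
{"name": "servo_tool", "arguments": {"angular": [[0,0,-0.026],[0,0,-0.026],[0,0,-0.026],[0,0,-0.026],[0,0,-0.026],[0,0,-0.026]], "dp": [[1.7,-3.3,-25],[1.7,-3.3,-50],[1.7,-3.3,-70],[1.7,-3.3,-80],[1.7,-3.3,-86],[1.7,-3.3,-86]], "jaw": [85,85,85,85,85,85]}}

```text
time: 4.05
position: [0.5307, -0.3131, 0.1155]
eef_rot: [-0.693, 0.14, -0.141, 0.693]
force: [-0.1, 0.2, 0.4]
gripper_width: 0.085
```

```bash
python3 - <<'E'
from h import *
s=bot.get_state(); print({k:np.round(v,4) for k,v in s.items()})
print(R.from_quat(s['eef_rot']).as_matrix().round(3))
E
```

```text
{'time': np.float64(4.05), 'qpos': array([-5.8880e-01,  1.4840e-01,  1.4074e+00,  1.2000e-03,  1.5850e+00,
       -1.7601e+00]), 'dq': array([-0.0044, -0.008 , -0.016 , -0.0012,  0.0102,  0.0018]), 'joint_torque': array([ 2.71000e-02, -4.79356e+01, -4.13122e+01,  8.60000e-03,
       -1.26700e-01,  6.00000e-04]), 'position': array([ 0.5307, -0.3131,  0.1155]), 'eef_rot': array([-0.6928,  0.1399, -0.1407,  0.6933]), 'force': array([-0.1217,  0.221 ,  0.3542]), 'moment': array([ 0.0197, -0.0278, -0.0363]), 'gripper_width': np.float64(0.085)}
[[ 0.921  0.001  0.389]
 [-0.389  0.001  0.921]
 [ 0.001 -1.     0.001]]
```

Emit:
{"name": "servo_tool", "arguments": {"angular": [[0,0,0],[0,0,0],[0,0,0],[0,0,0],[0,0,0],[0,0,0],[0,0,0],[0,0,0],[0,0,0],[0,0,0]], "dp": [[-1,0.5,-4],[-1,0.5,-5],[-1,0.5,-5],[-1,0.5,-5],[-1,0.5,-5],[-1,0.5,-5],[-1,0.5,-5],[-1,0.5,-5],[-1,0.5,-5],[-1,0.5,-5]], "jaw": [85,70,60,52,47,44,40,40,40,40]}}

```text
time: 5.05
position: [0.5298, -0.3128, 0.1112]
eef_rot: [-0.693, 0.14, -0.141, 0.693]
force: [-2.1, 0.2, 5.5]
gripper_width: 0.0454
```

```bash
cat > st.py <<'E'
from h import *
s=bot.get_state()
M=R.from_quat(s['eef_rot']).as_matrix()
print('t',round(s['time'],2),'p',np.round(s['position'],4),'F',np.round(s['force'],2),'M',np.round(s['moment'],3),'w',round(s['gripper_width'],4),'j6',round(s['qpos'][5],4),'tq',np.round(s['joint_torque'],2),'zdir',round(np.degrees(np.arctan2(M[1,2],M[0,2])),2),'down',M[:,1].round(3))
E
python3 st.py
```

```text
t 5.05 p [ 0.5298 -0.3128  0.1112] F [-2.15  0.25  5.53] M [-0.026  0.25  -0.11 ] w 0.0454 j6 -1.7603 tq [  0.72 -44.63 -38.97   0.38  -0.5   -0.09] zdir 67.1 down [ 0.002 -0.    -1.   ]
```

Emit:
{"name": "servo_tool", "arguments": {"angular": [[0,0,-0.07],[0,0,-0.14],[0,0,-0.21]], "dp": [[0,0,0],[0,0,0],[0,0,0]], "jaw": [40,40,40]}}

```text
time: 5.35
position: [0.5298, -0.3128, 0.1112]
eef_rot: [-0.674, 0.212, -0.214, 0.674]
force: [-1.0, 0.5, 3.5]
gripper_width: 0.0452
```

```bash
python3 st.py
```

```text
t 5.35 p [ 0.5298 -0.3128  0.1112] F [-0.98  0.49  3.51] M [-0.084  0.304  0.158] w 0.0452 j6 -1.5475 tq [  0.35 -45.88 -39.95   0.29  -0.36  -0.82] zdir 54.93 down [ 0.002 -0.001 -1.   ]
```

Emit:
{"name": "servo_tool", "arguments": {"angular": [[0,0,-0.07],[0,0,-0.14],[0,0,-0.21]], "dp": [[0,0,0],[0,0,0],[0,0,0]], "jaw": [40,40,40]}}

```text
time: 5.65
position: [0.5298, -0.3128, 0.1112]
eef_rot: [0.648, -0.283, 0.284, -0.648]
force: [-0.7, -0.5, 2.3]
gripper_width: 0.0449
```

```bash
python3 st.py
```

```text
t 5.65 p [ 0.5298 -0.3128  0.1112] F [-0.69 -0.48  2.34] M [-0.032  0.162  0.113] w 0.0449 j6 -1.3347 tq [  0.35 -45.97 -39.99   0.28  -0.32  -0.81] zdir 42.75 down [ 0.002 -0.001 -1.   ]
```

Emit:
{"name": "servo_tool", "arguments": {"angular": [[0,0,-0.07],[0,0,-0.14],[0,0,-0.21]], "dp": [[0,0,0],[0,0,0],[0,0,0]], "jaw": [40,40,40]}}

```text
time: 5.95
position: [0.5298, -0.3128, 0.1112]
eef_rot: [0.614, -0.35, 0.351, -0.614]
force: [-0.8, -0.3, 2.5]
gripper_width: 0.0447
```

```bash
python3 st.py
```

```text
t 5.95 p [ 0.5298 -0.3128  0.1112] F [-0.8  -0.31  2.46] M [0.003 0.233 0.103] w 0.0447 j6 -1.1219 tq [  0.35 -45.98 -39.99   0.27  -0.31  -0.81] zdir 30.57 down [ 0.001 -0.001 -1.   ]
```

Emit:
{"name": "servo_tool", "arguments": {"angular": [[0,0,-0.07],[0,0,-0.14],[0,0,-0.21]], "dp": [[0,0,0],[0,0,0],[0,0,0]], "jaw": [40,40,40]}}

```text
time: 6.25
position: [0.5298, -0.3128, 0.1112]
eef_rot: [0.574, -0.413, 0.414, -0.573]
force: [-1.5, -0.1, 3.1]
gripper_width: 0.0447
```

```bash
python3 st.py
```

```text
t 6.25 p [ 0.5298 -0.3128  0.1112] F [-1.45 -0.06  3.15] M [-0.037  0.137  0.108] w 0.0447 j6 -0.9091 tq [  0.35 -45.98 -39.98   0.27  -0.31  -0.81] zdir 18.39 down [ 0.001 -0.002 -1.   ]
```

Emit:
{"name": "servo_tool", "arguments": {"angular": [[0,0,-0.06],[0,0,-0.12]], "dp": [[0,0,0],[0,0,0]], "jaw": [40,40]}}

```text
time: 6.45
position: [0.5298, -0.3128, 0.1112]
eef_rot: [0.547, -0.447, 0.449, -0.547]
force: [-1.1, 0.2, 1.9]
gripper_width: 0.0451
```

```bash
python3 st.py
```

```text
t 6.45 p [ 0.5298 -0.3128  0.1112] F [-1.14  0.24  1.85] M [-0.008  0.235  0.104] w 0.0451 j6 -0.7868 tq [  0.35 -45.99 -39.98   0.27  -0.31  -0.66] zdir 11.39 down [ 0.001 -0.002 -1.   ]
```

Emit:
{"name": "servo_tool", "arguments": {"angular": [[0,0,-0.07],[0,0,-0.14]], "dp": [[0,0,0],[0,0,0]], "jaw": [40,40]}}

```text
time: 6.65
position: [0.5298, -0.3128, 0.1112]
eef_rot: [0.514, -0.485, 0.486, -0.513]
force: [-1.6, 0.1, 3.3]
gripper_width: 0.0452
```

```bash
python3 st.py
```

```text
t 6.65 p [ 0.5298 -0.3128  0.1112] F [-1.59  0.09  3.33] M [-0.058  0.2    0.172] w 0.0452 j6 -0.644 tq [  0.35 -46.   -39.98   0.27  -0.31  -0.8 ] zdir 3.22 down [ 0.    -0.002 -1.   ]
```

Emit:
{"name": "servo_tool", "arguments": {"angular": [[0,0,-0.07],[0,0,-0.14]], "dp": [[0,0,0],[0,0,0]], "jaw": [40,40]}}

```text
time: 6.85
position: [0.5298, -0.3128, 0.1112]
eef_rot: [0.478, -0.521, 0.522, -0.477]
force: [-1.5, 0.6, 3.0]
gripper_width: 0.0446
```

```bash
python3 st.py
```

```text
t 6.85 p [ 0.5298 -0.3128  0.1112] F [-1.54  0.62  2.97] M [0.048 0.228 0.089] w 0.0446 j6 -0.5013 tq [  0.36 -46.   -39.98   0.26  -0.31  -0.79] zdir -4.96 down [ 0.    -0.002 -1.   ]
```

Emit:
{"name": "servo_tool", "arguments": {"angular": [[0,0,-0.07],[0,0,-0.14]], "dp": [[0,0,0],[0,0,0]], "jaw": [40,40]}}

```text
time: 7.05
position: [0.5298, -0.3128, 0.1112]
eef_rot: [0.44, -0.553, 0.554, -0.439]
force: [-2.8, -0.8, 2.8]
gripper_width: 0.0446
```

```bash
python3 st.py
```

```text
t 7.05 p [ 0.5298 -0.3128  0.1112] F [-2.76 -0.84  2.84] M [-0.013  0.223  0.085] w 0.0446 j6 -0.3585 tq [  0.36 -46.01 -39.98   0.26  -0.3   -0.79] zdir -13.13 down [-0.    -0.002 -1.   ]
```

Emit:
{"name": "servo_tool", "arguments": {"angular": [[0,0,-0.06],[0,0,-0.12]], "dp": [[0,0,0],[0,0,0]], "jaw": [40,40]}}

```text
time: 7.25
position: [0.5298, -0.3128, 0.1112]
eef_rot: [0.406, -0.579, 0.58, -0.405]
force: [-1.1, -1.2, 2.3]
gripper_width: 0.0452
```

```bash
python3 st.py
```

```text
t 7.25 p [ 0.5298 -0.3128  0.1112] F [-1.14 -1.19  2.33] M [-0.067  0.218  0.728] w 0.0452 j6 -0.2372 tq [-2.000e-02 -4.601e+01 -3.997e+01  3.900e-01 -3.000e-01 -4.000e-02] zdir -20.07 down [-0.001 -0.002 -1.   ]
```

Emit:
{"name": "servo_tool", "arguments": {"angular": [[0,0,-0.06],[0,0,-0.12]], "dp": [[0,0,0],[0,0,0]], "jaw": [40,40]}}

```text
time: 7.45
position: [0.5298, -0.3128, 0.1112]
eef_rot: [0.37, -0.602, 0.604, -0.369]
force: [-0.6, -0.1, 3.2]
gripper_width: 0.0449
```

```bash
python3 st.py
```

```text
t 7.45 p [ 0.5298 -0.3128  0.1112] F [-0.58 -0.14  3.23] M [-0.078  0.278  0.736] w 0.0449 j6 -0.1159 tq [ 4.000e-02 -4.603e+01 -3.997e+01  4.000e-01 -2.900e-01 -7.000e-02] zdir -27.01 down [-0.001 -0.003 -1.   ]
```

Emit:
{"name": "servo_tool", "arguments": {"angular": [[0,0,-0.08],[0,0,-0.16],[0,0,-0.24],[0,0,-0.32],[0,0,-0.4],[0,0,-0.48],[0,0,-0.55],[0,0,-0.59],[0,0,-0.61],[0,0,-0.61]], "dp": [[0,0,0],[0,0,0],[0,0,0],[0,0,0],[0,0,0],[0,0,0],[0,0,0],[0,0,0],[0,0,0],[0,0,0]], "jaw": [40,40,40,40,40,40,40,40,40,40]}}

```text
time: 8.45
position: [0.5298, -0.3128, 0.1112]
eef_rot: [0.172, -0.686, 0.686, -0.171]
force: [-0.9, -1.8, 2.7]
gripper_width: 0.0451
```

```bash
python3 st.py; python3 - <<'E'
from h import *
K,T=cam('wrist'); np.savez('w3.npz',K=K,T=T)
cv2.imwrite('pics/w3.png',grab_frame('wrist'))
E
```

```text
t 8.45 p [ 0.5298 -0.3128  0.1112] F [-0.87 -1.75  2.69] M [-0.085  0.227  0.506] w 0.0451 j6 0.4934 tq [  0.19 -46.09 -39.95   0.39  -0.25   0.76] zdir -61.92 down [-0.002 -0.002 -1.   ]
```

View pics/w3.png

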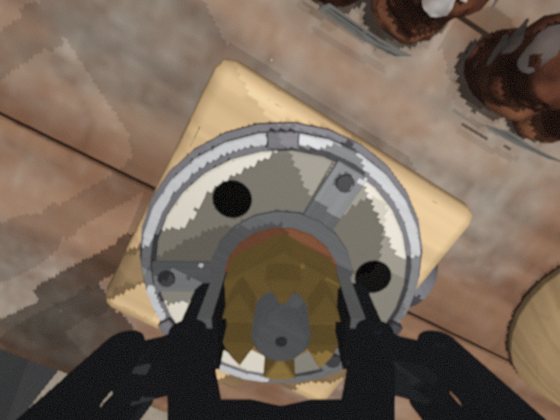

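```bash
python3 - <<'E'
from h import *
for n in ('w1','w3'):
    d=np.load(n+'.npz'); im=cv2.imread(f'pics/{n}.png')
    a=rect(im,d['K'],d['T'],.530,-.312,.06,.1,800)
    cv2.imwrite(f'pics/rr_{n}.png',a[::1,::1][:,:] if 0 else cv2.resize(a,(590,590)))
    g=cv2.GaussianBlur(cv2.cvtColor(a,cv2.COLOR_BGR2GRAY),(0,0),1.5)
    l=cv2.createLineSegmentDetector().detect(g)[0][:,0]
    for x1,y1,x2,y2 in l:
        L=np.hypot(x2-x1,y2-y1)
        if L>110:
            t=np.degrees(np.arctan2(-(y2-y1),x2-x1)); t=(t+45)%90-45
            print(n,np.round([x1,y1,x2,y2]),round(L),round(t,2))
E
```

```text
w1 [ 92. 478. 100. 298.] 180 -2.5
w3 [798. 109. 740.   0.] 123 27.99
w3 [472. 713. 653. 720.] 181 -2.2
w3 [508. 393. 623. 392.] 115 0.61
w3 [681. 114. 498. 108.] 183 -2.15
w3 [690. 403. 701. 143.] 260 -2.53
w3 [681. 591. 690. 424.] 167 -3.07
```

View pics/rr_w1.png

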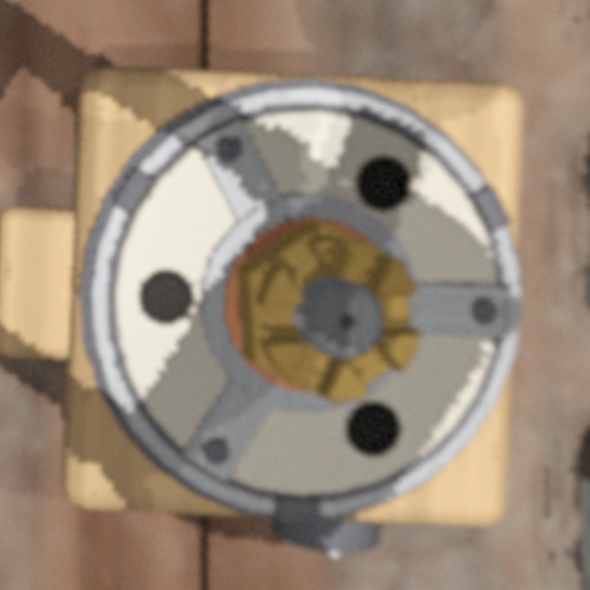

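View pics/rr_w3.png

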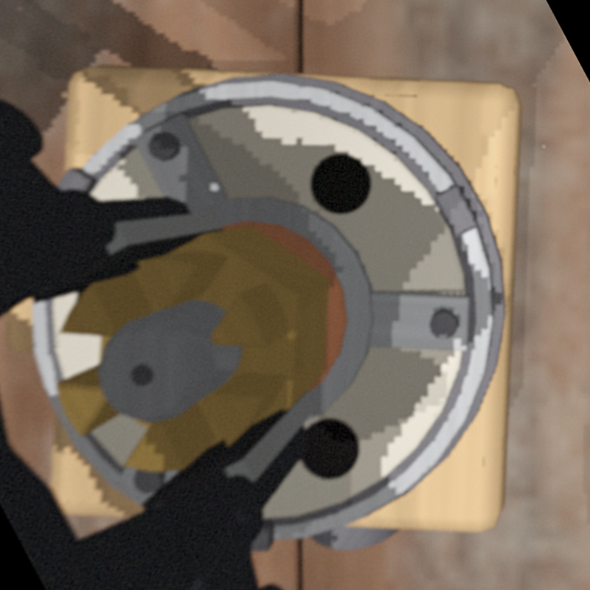

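Emit:
{"name": "servo_tool", "arguments": {"angular": [[0,0,0],[0,0,0],[0,0,0],[0,0,0],[0,0,0],[0,0,0],[0,0,0],[0,0,0],[0,0,0],[0,0,0],[0,0,0],[0,0,0]], "dp": [[0,0,0],[0,0,0],[0,0,0],[0,0,0],[0,0,0],[0,0,0],[0,0,15],[0,0,50],[0,0,95],[0,0,140],[0,0,180],[0,0,190]], "jaw": [48,60,75,85,85,85,85,85,85,85,85,85]}}

```text
time: 9.7
position: [0.5304, -0.3131, 0.3096]
eef_rot: [0.17, -0.683, 0.689, -0.173]
force: [0.1, -0.2, 1.3]
gripper_width: 0.0854
```

```bash
python3 st.py; python3 - <<'E'
from h import *
K,T=cam('wrist'); np.savez('w4.npz',K=K,T=T)
im=grab_frame('wrist');cv2.imwrite('pics/w4.png',im)
S=4
c=proj(K,T,[.5298,-.3128,.115]).astype(int);ox,oy=c[0]-70,c[1]-60
def draw(ang,cx,cy,on=True):
    im0=cv2.resize(im[oy:oy+120,ox:ox+100],None,fx=S,fy=S,interpolation=cv2.INTER_CUBIC)
    def pl(P,col,close=True):
        q=np.array([(proj(K,T,p)-[ox,oy])*S for p in P]).astype(int); cv2.polylines(im0,[q],close,col,1)
    t=np.linspace(0,2*np.pi,60)
    if on:
      pl([[cx+.011*np.cos(a),cy+.011*np.sin(a),.13] for a in t],(255,255,0))
      for z in(.089,.113):
        pl([[cx+.0266*np.cos(ang+a),cy+.0266*np.sin(ang+a),z] for a in np.pi/6+np.arange(6)*np.pi/3],(0,255,0))
      for k in range(6):
        a=ang+k*np.pi/3; u=np.array([np.cos(a),np.sin(a)]); v=np.array([-u[1],u[0]])
        for s in(-1,1):
            p=[np.array([cx,cy])+u*r+v*s*.00525 for r in(.012,.0219)]
            pl([[*p[0],.1255],[*p[1],.1255],[*p[1],.113]],(255,0,255),False)
    return im0
cv2.imwrite('pics/ov4.png',np.hstack([draw(np.deg2rad(-2.2),.5298,-.3128),draw(0,0,0,False)]))
E
```

```text
t 9.7 p [ 0.5304 -0.3131  0.3096] F [ 0.11 -0.19  1.27] M [ 0.035 -0.007  0.019] w 0.0854 j6 0.4921 tq [-1.300e-01 -4.415e+01 -3.834e+01 -2.000e-02  7.000e-02 -0.000e+00] zdir -61.9 down [ 0.007 -0.008 -1.   ]
```

View pics/ov4.png

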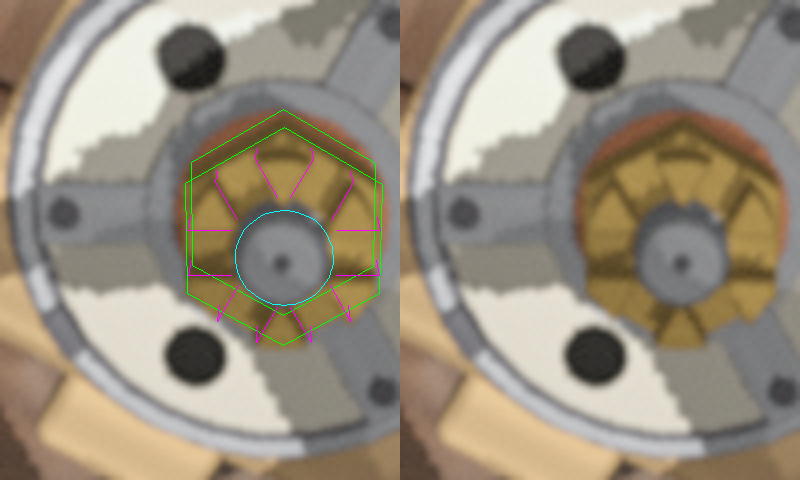

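Emit:
{"name": "servo_tool", "arguments": {"angular": [[0,0,-0.05],[0,0,-0.1],[0,0,-0.15],[0,0,-0.2],[0,0,-0.25],[0,0,-0.3],[0,0,-0.35],[0,0,-0.4],[0,0,-0.45],[0,0,-0.5],[0,0,-0.5],[0,0,-0.5]], "dp": [[-4,25,0],[-12,70,0],[-20,117,0],[-28,164,0],[-36,211,0],[-44,258,0],[-53,305,0],[-61,352,0],[-69,399,-10],[-77,446,-25],[-86,493,-40],[-94,540,-55]], "jaw": [85,85,85,85,85,85,85,85,85,85,85,85]}}

```text
time: 10.95
position: [0.4352, 0.2284, 0.2519]
eef_rot: [-0.004, -0.704, 0.711, 0.003]
force: [0.4, 0.4, 0.4]
gripper_width: 0.0847
```

Emit:
{"name": "servo_tool", "arguments": {"angular": [[0,0,0],[0,0,0],[0,0,0]], "dp": [[-5,30,-5],[-5,35,-5],[-5,35,-5]], "jaw": [85,85,85]}}

```text
time: 11.25
position: [0.4296, 0.2638, 0.2455]
eef_rot: [-0.002, -0.703, 0.711, 0.003]
force: [0.6, -0.8, -0.3]
gripper_width: 0.0851
```

```bash
python3 st.py; python3 - <<'E'
from h import *
K,T=cam('wrist'); np.savez('w5.npz',K=K,T=T)
im=grab_frame('wrist');cv2.imwrite('pics/w5.png',im)
for t in ['lock_pin','pin_grip','pin_mid']:
    for d in spotter.find_in('wrist',t)[:2]: print(t,np.round(d['centre'],1),round(d['score'],2),back(K,T,d['centre'],.022).round(4))
E
```

```text
t 11.25 p [0.4296 0.2638 0.2455] F [ 0.62 -0.79 -0.32] M [-0.035  0.003  0.027] w 0.0851 j6 2.065 tq [ 1.310e+00 -3.387e+01 -4.137e+01  1.500e-01 -4.000e-02  1.500e-01] zdir -90.42 down [-0.001 -0.011 -1.   ]
lock_pin [282.8 195.8] 0.67 [0.4135 0.2599 0.022 ]
pin_grip [278.9 192.8] 0.67 [0.4168 0.2639 0.022 ]
pin_grip [ 16.2 212.1] 0.66 [0.3991 0.5367 0.022 ]
pin_mid [282.7 195.7] 0.58 [0.4136 0.26   0.022 ]
```

View pics/w5.png

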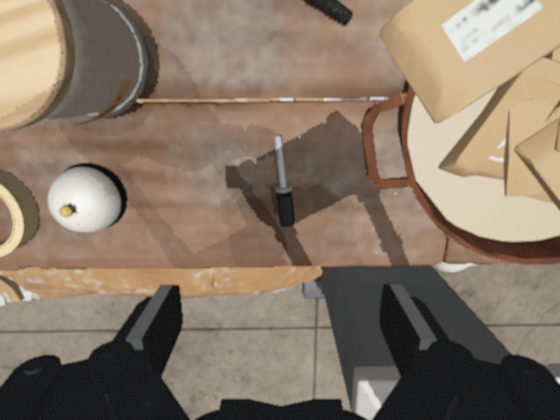

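```bash
python3 - <<'E'
from h import *
d=np.load('w5.npz'); im=cv2.imread('pics/w5.png');K,T=d['K'],d['T']
print(T[:3,3])
out=[]
for z in(.011,.032):
    a=rect(im,K,T,.425,.26,z,.06,400)
    for k in range(-5,6):
        x=int(200+k*33.33); cv2.line(a,(x,0),(x,6),(0,0,255),1); cv2.line(a,(0,x),(6,x),(0,0,255),1)
    out.append(a)
cv2.imwrite('pics/r5.png',np.hstack(out))
E
```

```text
[0.51333239 0.26548774 0.37033389]
```

View pics/r5.png

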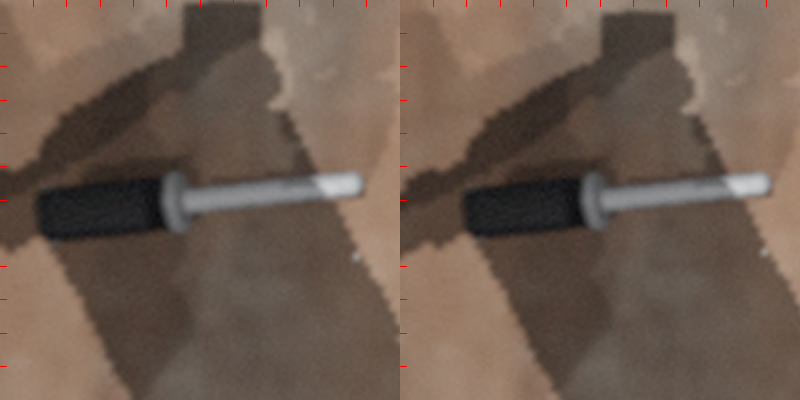

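Emit:
{"name": "servo_tool", "arguments": {"angular": [[0.011,0,0.05],[0.011,0,0.1],[0.011,0,0.103],[0.011,0,0.103],[0.011,0,0.103],[0.011,0,0.103],[0.011,0,0.103],[0.011,0,0.103],[0.011,0,0.103]], "dp": [[-10,-2,-35],[-20,-4,-80],[-28.6,-6.3,-125],[-28.6,-6.3,-165],[-28.6,-6.3,-195],[-28.6,-6.3,-210],[-28.6,-6.3,-217],[-28.6,-6.3,-217],[-28.6,-6.3,-217]], "jaw": [70,50,45,45,45,45,45,45,45]}}

```text
time: 12.35
position: [0.4033, 0.2563, 0.0322]
eef_rot: [-0.031, 0.707, -0.705, 0.034]
force: [-0.1, -0.6, 0.7]
gripper_width: 0.0448
```

```bash
python3 st.py; python3 - <<'E'
from h import *
K,T=cam('wrist'); im=grab_frame('wrist'); 
for p in ([.4005,.2575,.022],):
    c=proj(K,T,p); cv2.circle(im,tuple(c.astype(int)),3,(0,0,255),-1)
cv2.imwrite('pics/w6.png',im)
E
```

```text
t 12.35 p [0.4033 0.2563 0.0322] F [-0.06 -0.65  0.7 ] M [ 0.027 -0.008  0.006] w 0.0448 j6 1.9742 tq [ -0.08 -31.42 -39.07  -0.    -0.    -0.  ] zdir -84.77 down [ 0.005  0.003 -1.   ]
```

View pics/w6.png

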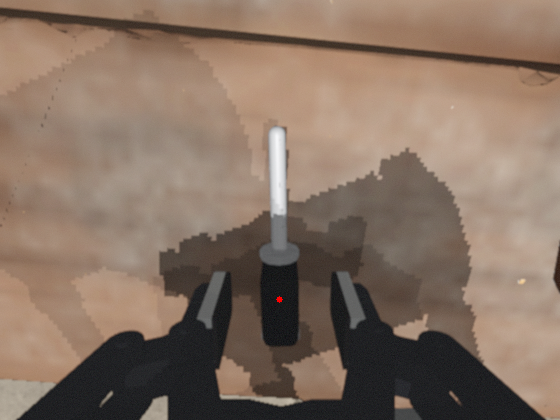

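Emit:
{"name": "servo_tool", "arguments": {"angular": [[0,0,0],[0,0,0],[0,0,0],[0,0,0],[0,0,0],[0,0,0],[0,0,0],[0,0,0],[0,0,0],[0,0,0]], "dp": [[-2.3,1,-7],[-2.3,1,-8.5],[-2.3,1,-8.5],[-2.3,1,-8.5],[-2.3,1,-8.5],[-2.3,1,-8.5],[-2.3,1,-8.5],[-2.3,1,-8.5],[-2.3,1,-8.5],[-2.3,1,-8.5]], "jaw": [45,45,45,30,20,10,10,10,10,10]}}

```text
time: 13.4
position: [0.4013, 0.2575, 0.0241]
eef_rot: [-0.03, 0.707, -0.705, 0.034]
force: [0.7, 0.2, 3.5]
gripper_width: 0.015
```

```bash
python3 st.py; python3 - <<'E'
from h import *
s=bot.get_state();print(s['position'])
K,T=cam('wrist'); np.savez('w7.npz',K=K,T=T);im=grab_frame('wrist'); 
cv2.imwrite('pics/w7.png',im)
E
```

```text
t 13.4 p [0.4013 0.2575 0.0241] F [0.75 0.21 3.52] M [0.028 0.019 0.004] w 0.015 j6 1.9784 tq [-2.000e-02 -3.093e+01 -3.838e+01 -1.000e-02  0.000e+00  0.000e+00] zdir -84.77 down [ 0.005  0.003 -1.   ]
[0.40129002 0.25752289 0.02414414]
```

View pics/w7.png

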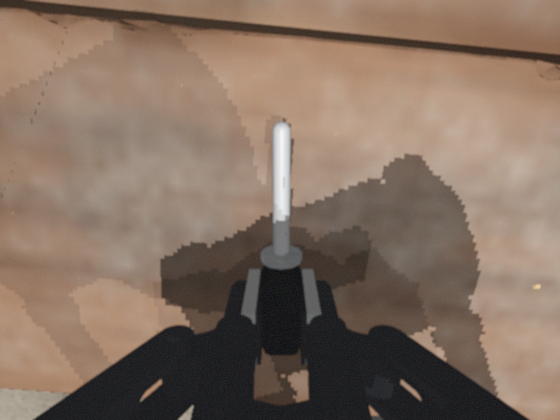

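```bash
python3 - <<'E'
from h import *
d=np.load('w7.npz');K,T=d['K'],d['T']
p=np.array([.40129,.25752])
im=cv2.imread('pics/w7.png')
n=back(K,T,(282,124),.011);s=back(K,T,(281.5,246),.011)
v=(n-s)[:2]; print(n,s,np.hypot(*v),np.degrees(np.arctan2(v[1],v[0])), (s[:2]-p)*1e3,(n[:2]-p)*1e3)
# expected in pin frame with TCP on grip
z=np.radians(-84.77+90); u=np.array([np.cos(z),np.sin(z)]);w=np.array([-u[1],u[0]])
for q in(s,n): print('along',(q[:2]-p)@u*1e3,'lat',(q[:2]-p)@w*1e3)
E
```

```text
[0.47375012 0.26453842 0.011     ] [0.42308178 0.26008444 0.011     ] 0.05086372565818124 5.0236455514811595 [21.79177947  2.56444368] [72.46011949  7.01842031]
along 21.93481541901693 lat 0.567359290502537
along 72.79821119406589 lat 0.38417069518111724
```

Emit:
{"name": "servo_tool", "arguments": {"angular": [[0,0,0],[0,0,0],[0,0,0],[0,0,0],[0,0,0],[0,0,0],[0,0,0]], "dp": [[0,0,10],[0,0,35],[0,0,75],[0,0,120],[0,0,160],[0,0,180],[0,0,180]], "jaw": [10,10,10,10,10,10,10]}}

```text
time: 14.15
position: [0.4024, 0.2581, 0.2086]
eef_rot: [-0.028, 0.709, -0.704, 0.036]
force: [0.5, -0.3, -0.7]
gripper_width: 0.0154
```

```bash
python3 st.py; python3 - <<'E'
from h import *
K,T=cam('wrist'); np.savez('w8.npz',K=K,T=T);im=grab_frame('wrist'); 
cv2.imwrite('pics/w8.png',im)
E
```

```text
t 14.15 p [0.4024 0.2581 0.2086] F [ 0.49 -0.3  -0.66] M [ 0.057 -0.002  0.032] w 0.0154 j6 1.9785 tq [-1.000e-02 -3.096e+01 -4.262e+01 -0.000e+00  3.500e-01  0.000e+00] zdir -84.76 down [ 0.011  0.007 -1.   ]
```

View pics/w8.png

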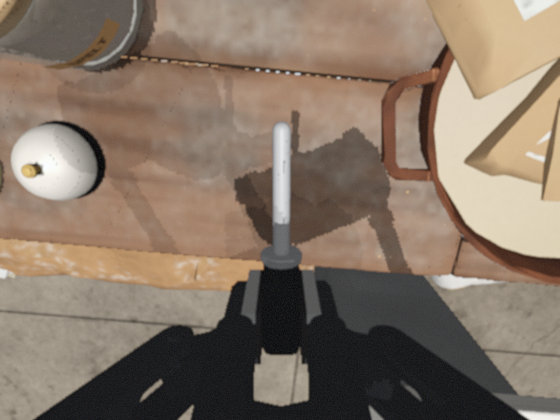

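Emit:
{"name": "servo_tool", "arguments": {"angular": [[0.007,0,-0.02],[0.007,-0.011,-0.04],[0.007,-0.011,-0.07],[0.007,-0.011,-0.1],[0.007,-0.011,-0.12],[0.007,-0.011,-0.135],[0.007,-0.011,-0.135],[0.007,-0.011,-0.135],[0.007,-0.011,-0.135],[0.007,-0.011,-0.135],[0.007,-0.011,-0.135],[0.007,-0.011,-0.135]], "dp": [[0,-20,5],[2,-60,10],[4,-105,10],[6,-150,10],[8,-197,10],[10,-244,10],[12,-291,10],[14,-338,10],[16,-385,10],[17,-432,10],[17,-479,10],[17,-520,10]], "jaw": [10,10,10,10,10,10,10,10,10,10,10,10]}}

```text
time: 15.4
position: [0.4175, -0.2641, 0.2128]
eef_rot: [0.022, 0.711, -0.702, -0.01]
force: [0.1, 0.2, -0.2]
gripper_width: 0.0152
```

```bash
python3 st.py
```

```text
t 15.4 p [ 0.4175 -0.2641  0.2128] F [ 0.09  0.2  -0.18] M [-0.012 -0.052  0.067] w 0.0152 j6 0.9735 tq [  2.02 -36.28 -40.15  -0.2    0.16   0.77] zdir -92.55 down [ 0.016  0.012 -1.   ]
```

Emit:
{"name": "servo_tool", "arguments": {"angular": [[-0.006,0.008,0],[-0.012,0.016,0],[-0.012,0.016,0],[-0.012,0.016,0],[-0.012,0.016,0],[-0.012,0.016,0]], "dp": [[2.4,-25,0],[2.4,-40,-20],[2.4,-44.3,-45],[2.4,-44.3,-57],[2.4,-44.3,-61],[2.4,-44.3,-61]], "jaw": [10,10,10,10,10,10]}}

```text
time: 16.0
position: [0.4195, -0.3076, 0.1509]
eef_rot: [0.015, 0.707, -0.706, -0.016]
force: [-0.1, 0.0, -0.7]
gripper_width: 0.015
```

```bash
python3 st.py; python3 - <<'E'
from h import *
K,T=cam('wrist'); np.savez('w9.npz',K=K,T=T);im=grab_frame('wrist'); 
cv2.imwrite('pics/w9.png',im)
cv2.imwrite('pics/s9.png',grab_frame('scene'))
s=bot.get_state();M=R.from_quat(s['eef_rot']).as_matrix();print(M.round(3).tolist())
E
```

```text
t 16.0 p [ 0.4195 -0.3076  0.1509] F [-0.1   0.01 -0.66] M [0.021 0.01  0.062] w 0.015 j6 0.9166 tq [-2.100e-01 -3.589e+01 -4.119e+01 -1.000e-02 -8.000e-02  0.000e+00] zdir -92.53 down [-0.001  0.002 -1.   ]
[[-0.999, 0.002, -0.044], [0.044, -0.001, -0.999], [-0.002, -1.0, 0.001]]
```

View pics/w9.png

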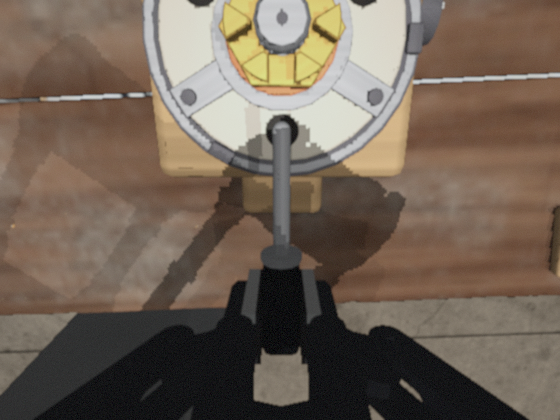

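```bash
python3 - <<'E'
from h import *
d=np.load('w9.npz');K,T=d['K'],d['T']
print('axis',back(K,T,(282,17.5),.13))
im=cv2.imread('pics/w9.png')
cv2.imwrite('pics/z9.png',cv2.resize(im[0:200,150:420],None,fx=2.9,fy=2.9,interpolation=cv2.INTER_CUBIC))
g=cv2.cvtColor(im,cv2.COLOR_BGR2GRAY)
for l in cv2.createLineSegmentDetector().detect(g)[0][:,0]:
    L=np.hypot(l[0]-l[2],l[1]-l[3])
    if L>35 and l[1]<260:
        a=back(K,T,l[:2],.07);b=back(K,T,l[2:],.07);v=(b-a)[:2];t=np.degrees(np.arctan2(v[1],v[0]));print(l.round(),round((t+45)%90-45,2))
E
```

```text
axis [ 0.5294734  -0.31220357  0.13      ]
[119.  93.  41.  97.] -0.01
[402.  61. 406.   6.] -1.0
[558.  72. 412.  79.] -0.02
[ 42. 101. 119.  97.] -0.22
[412.  83. 558.  76.] 0.01
[335. 162. 371. 137.] 33.63
[291. 161. 330. 150.] 13.64
[158.   4. 158.  39.] -8.49
[158.  40. 171.  88.] 8.98
[331. 151. 372. 118.] 36.11
[159.  74. 150.  11.] -0.18
[143.   0. 146.  55.] -5.9
[331.  86. 377. 116.] -33.0
[180. 124. 206. 148.] 43.64
[408. 122. 412.  85.] -2.86
[372. 136. 399. 101.] -37.49
[403. 100. 380. 133.] -34.85
[231.  91. 192. 115.] 27.2
[290. 174. 333. 163.] 12.22
[327. 157. 289. 166.] 10.76
[185. 136. 159. 100.] 30.28
[156. 124. 160. 167.] -2.42
[289. 247. 288. 184.] -1.32
[164. 175. 219. 175.] -2.67
[175.  84. 209.  62.] 27.75
[351.  60. 388.  84.] -32.55
```

View pics/z9.png

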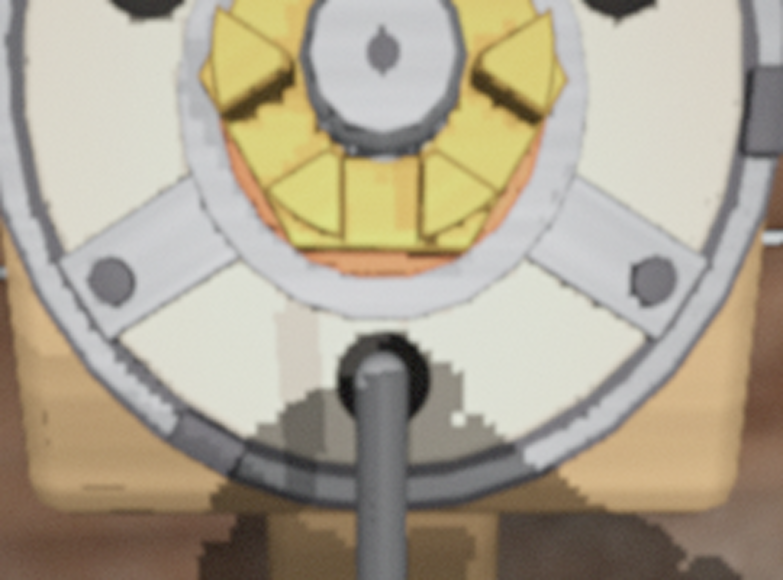

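Emit:
{"name": "servo_tool", "arguments": {"angular": [[0,0,0],[0,0,0],[0,0,0],[0,0,0],[0,0,0]], "dp": [[0,-0.3,-10],[0.3,-0.3,-17],[0.3,-0.3,-19.3],[0.3,-0.3,-19.3],[0.3,-0.3,-19.3]], "jaw": [10,10,10,10,10]}}

```text
time: 16.6
position: [0.4206, -0.3084, 0.1336]
eef_rot: [-0.016, -0.707, 0.707, 0.015]
force: [-0.4, -0.7, -0.4]
gripper_width: 0.0152
```

```bash
python3 st.py; python3 - <<'E'
from h import *
im=grab_frame('wrist');im2=grab_frame('top'); cv2.imwrite('pics/w10.png',cv2.resize(im[0:200,150:420],None,fx=2.9,fy=2.9,interpolation=cv2.INTER_CUBIC))
E
```

```text
t 16.6 p [ 0.4206 -0.3084  0.1336] F [-0.37 -0.69 -0.36] M [-0.017  0.01  -0.018] w 0.0152 j6 0.9164 tq [ 2.000e-02 -3.671e+01 -4.170e+01  1.000e-02 -1.000e-02  0.000e+00] zdir -92.52 down [ 0.002 -0.001 -1.   ]
```

View pics/w10.png

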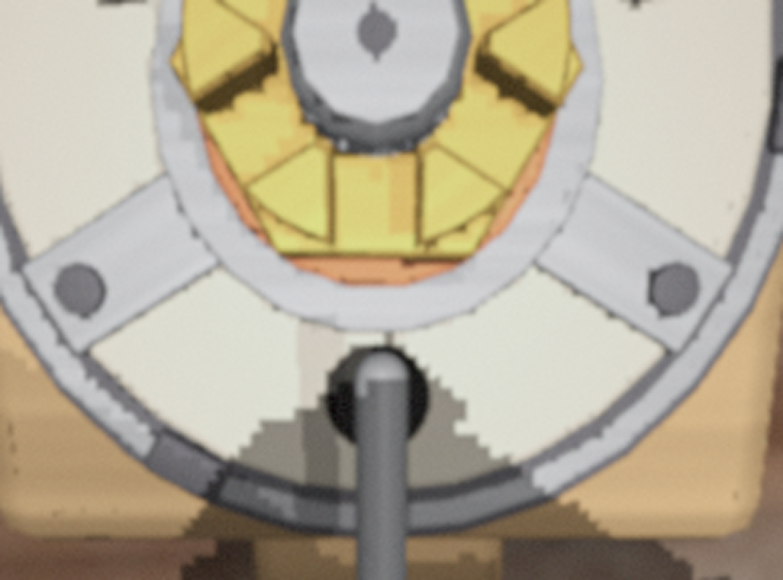

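Emit:
{"name": "servo_tool", "arguments": {"angular": [[0,0,0],[0,0,0],[0,0,0],[0,0,0]], "dp": [[2,0.8,-1.5],[5,0.7,-2],[8,0.6,-2],[8,0.6,-2]], "jaw": [10,10,10,10]}}

```text
time: 17.1
position: [0.429, -0.3079, 0.1319]
eef_rot: [-0.016, -0.707, 0.707, 0.015]
force: [0.9, -0.8, -0.3]
gripper_width: 0.0149
```

```bash
python3 st.py; python3 - <<'E'
from h import *
im=grab_frame('wrist'); cv2.imwrite('pics/w11.png',cv2.resize(im[0:200,150:420],None,fx=2.9,fy=2.9,interpolation=cv2.INTER_CUBIC))
E
```

```text
t 17.1 p [ 0.429  -0.3079  0.1319] F [ 0.91 -0.8  -0.3 ] M [-0.028  0.028 -0.003] w 0.0149 j6 0.9273 tq [ 6.000e-02 -3.769e+01 -4.208e+01  3.000e-02 -5.000e-02  4.000e-02] zdir -92.51 down [ 0.002 -0.001 -1.   ]
```

View pics/w11.png

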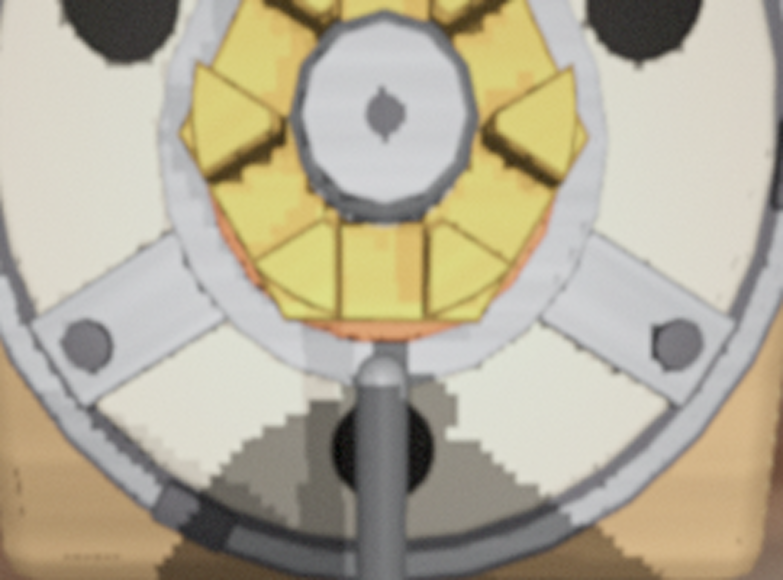

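Emit:
{"name": "servo_tool", "arguments": {"angular": [[0,0,0],[0,0,0],[0,0,0],[0,0,0],[0,0,0]], "dp": [[3,-0.1,-0.2],[6,-0.25,-0.3],[9,-0.4,-0.3],[12,-0.5,-0.3],[12,-0.5,-0.3]], "jaw": [10,10,10,10,10]}}

```text
time: 17.65
position: [0.4412, -0.3084, 0.1315]
eef_rot: [-0.016, -0.707, 0.707, 0.015]
force: [-0.3, -0.6, -1.1]
gripper_width: 0.0148
```

```bash
python3 st.py; python3 - <<'E'
from h import *
im=grab_frame('wrist'); cv2.imwrite('pics/w12.png',cv2.resize(im[0:200,150:420],None,fx=2.9,fy=2.9,interpolation=cv2.INTER_CUBIC))
E
```

```text
t 17.65 p [ 0.4412 -0.3084  0.1315] F [-0.26 -0.56 -1.06] M [ 0.006 -0.03  -0.03 ] w 0.0148 j6 0.9408 tq [ 7.000e-02 -3.891e+01 -4.211e+01  3.000e-02 -5.000e-02  4.000e-02] zdir -92.49 down [ 0.002 -0.001 -1.   ]
```

View pics/w12.png

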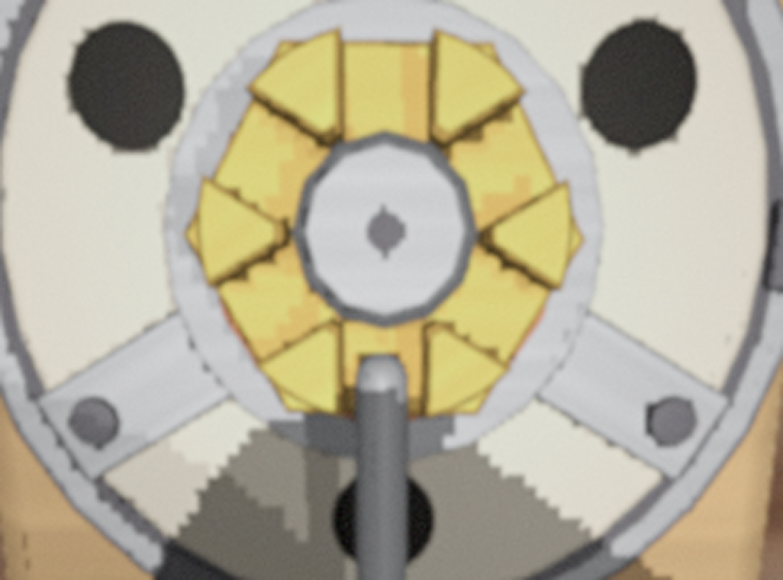

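Emit:
{"name": "servo_tool", "arguments": {"angular": [[0,0,0],[0,0,0],[0,0,0],[0,0,0],[0,0,0]], "dp": [[2,-0.2,0],[4,-0.35,0],[6,-0.45,0],[8,-0.5,0],[8,-0.5,0]], "jaw": [10,10,10,10,10]}}

```text
time: 18.2
position: [0.4493, -0.3089, 0.1315]
eef_rot: [-0.016, -0.707, 0.707, 0.015]
force: [0.1, -0.3, -0.8]
gripper_width: 0.0147
```

```bash
python3 st.py
```

```text
t 18.2 p [ 0.4493 -0.3089  0.1315] F [ 0.06 -0.33 -0.83] M [ 0.048  0.031 -0.033] w 0.0147 j6 0.9493 tq [ 4.000e-02 -3.978e+01 -4.208e+01  2.000e-02 -4.000e-02  2.000e-02] zdir -92.49 down [ 0.002 -0.001 -1.   ]
```

Emit:
{"name": "servo_tool", "arguments": {"angular": [[0,0,0],[0,0,0],[0,0,0],[0,0,0],[0,0,0]], "dp": [[2,-0.1,0],[4,-0.2,0],[6,-0.25,0],[8,-0.35,0],[8,-0.35,0]], "jaw": [10,10,10,10,10]}}

```text
time: 18.7
position: [0.4575, -0.3092, 0.1314]
eef_rot: [-0.016, -0.707, 0.707, 0.015]
force: [-0.9, -0.6, 0.3]
gripper_width: 0.0151
```

```bash
python3 st.py; python3 - <<'E'
from h import *
im=grab_frame('wrist'); cv2.imwrite('pics/w13.png',cv2.resize(im[0:200,150:420],None,fx=2.9,fy=2.9,interpolation=cv2.INTER_CUBIC))
E
```

```text
t 18.7 p [ 0.4575 -0.3092  0.1314] F [-0.86 -0.59  0.27] M [-0.031  0.024  0.05 ] w 0.0151 j6 0.9578 tq [ 5.000e-02 -4.062e+01 -4.208e+01  2.000e-02 -4.000e-02  2.000e-02] zdir -92.48 down [ 0.002 -0.001 -1.   ]
```

View pics/w13.png

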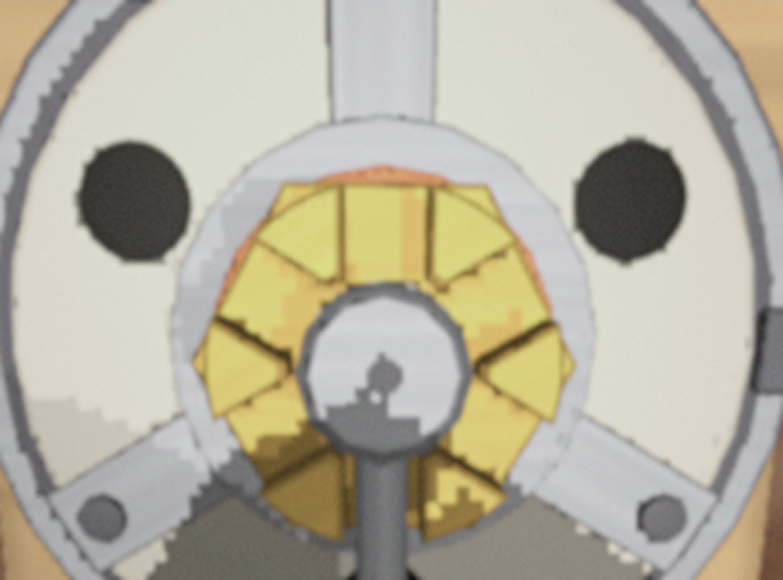

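Emit:
{"name": "servo_tool", "arguments": {"angular": [[0,0,0],[0,0,0],[0,0,0],[0,0,0],[0,0,0],[0,0,0],[0,0,0]], "dp": [[3,-0.1,0],[6,-0.25,0],[9,-0.4,0],[12,-0.5,0],[16,-0.7,0],[20,-0.9,0],[20,-0.9,0]], "jaw": [10,10,10,10,10,10,10]}}

```text
time: 19.45
position: [0.4778, -0.3101, 0.1313]
eef_rot: [-0.016, -0.707, 0.707, 0.015]
force: [-0.6, 0.4, -0.7]
gripper_width: 0.0149
```

```bash
python3 st.py
```

```text
t 19.45 p [ 0.4778 -0.3101  0.1313] F [-0.63  0.39 -0.68] M [-0.007  0.014 -0.008] w 0.0149 j6 0.9781 tq [ 8.000e-02 -4.266e+01 -4.215e+01  3.000e-02 -6.000e-02  4.000e-02] zdir -92.46 down [ 0.002 -0.001 -1.   ]
```

Emit:
{"name": "servo_tool", "arguments": {"angular": [[0,0,0],[0,0,0],[0,0,0],[0,0,0]], "dp": [[1.5,-0.05,0],[3,-0.15,0],[4.5,-0.2,0],[4.5,-0.2,0]], "jaw": [10,10,10,10]}}

```text
time: 19.85
position: [0.4825, -0.3103, 0.1313]
eef_rot: [-0.016, -0.707, 0.707, 0.015]
force: [-0.8, -0.1, 0.8]
gripper_width: 0.0152
```

```bash
python3 st.py; python3 - <<'E'
from h import *
im=grab_frame('wrist'); cv2.imwrite('pics/w14.png',cv2.resize(im[80:300,150:420],None,fx=2.7,fy=2.7,interpolation=cv2.INTER_CUBIC))
E
```

```text
t 19.85 p [ 0.4825 -0.3103  0.1313] F [-0.84 -0.13  0.76] M [-0.01   0.011  0.001] w 0.0152 j6 0.9826 tq [ 4.000e-02 -4.318e+01 -4.205e+01  1.000e-02 -3.000e-02  2.000e-02] zdir -92.46 down [ 0.002 -0.001 -1.   ]
```

View pics/w14.png

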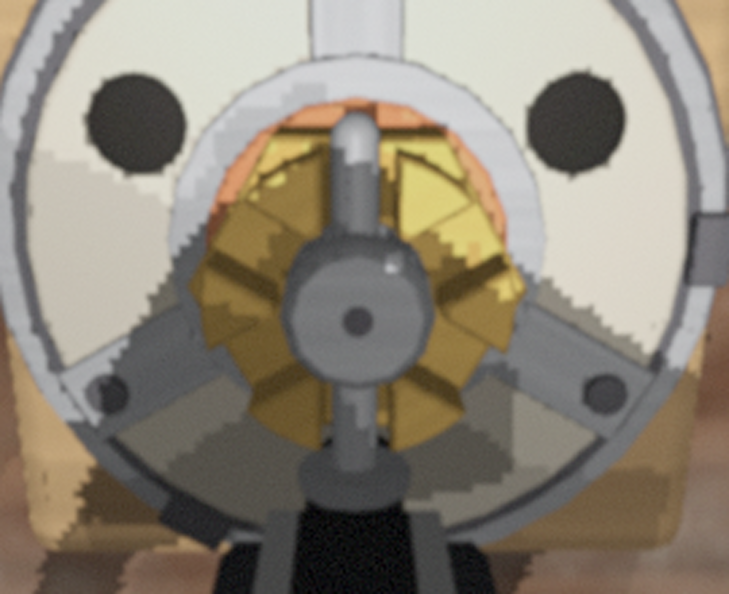

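Emit:
{"name": "servo_tool", "arguments": {"angular": [[0,0,0],[0,0,0],[0,0,0]], "dp": [[0.7,0,0],[1.3,-0.05,0],[1.3,-0.05,0]], "jaw": [10,10,10]}}

```text
time: 20.2
position: [0.4837, -0.3103, 0.1313]
eef_rot: [-0.016, -0.707, 0.707, 0.015]
force: [-0.5, -0.7, -0.6]
gripper_width: 0.015
```

Emit:
{"name": "servo_tool", "arguments": {"angular": [[0,0,0],[0,0,0],[0,0,0]], "dp": [[0.4,0,0],[0.8,0,0],[0.8,0,0]], "jaw": [10,10,10]}}

```text
time: 20.5
position: [0.4845, -0.3103, 0.1313]
eef_rot: [-0.016, -0.707, 0.707, 0.015]
force: [-0.3, 0.4, -0.3]
gripper_width: 0.0151
```

Emit:
{"name": "servo_tool", "arguments": {"angular": [[0,0,0],[0,0,0]], "dp": [[0.4,0,0],[0.6,0,0]], "jaw": [10,10]}}

```text
time: 20.7
position: [0.4852, -0.3103, 0.1313]
eef_rot: [-0.016, -0.707, 0.707, 0.015]
force: [0.1, -0.0, -1.1]
gripper_width: 0.0151
```

Emit:
{"name": "servo_tool", "arguments": {"angular": [[0,0,0],[0,0,0]], "dp": [[0.4,0,0],[0.6,0,0]], "jaw": [10,10]}}

```text
time: 20.9
position: [0.4858, -0.3103, 0.1313]
eef_rot: [-0.016, -0.707, 0.707, 0.014]
force: [-0.6, -1.1, -0.9]
gripper_width: 0.0151
```

Emit:
{"name": "servo_tool", "arguments": {"angular": [[0,0,0],[0,0,0]], "dp": [[0.3,0,0],[0.6,0,0]], "jaw": [10,10]}}

```text
time: 21.1
position: [0.4864, -0.3103, 0.1313]
eef_rot: [-0.016, -0.707, 0.707, 0.015]
force: [-0.7, 0.4, -0.6]
gripper_width: 0.0149
```

Emit:
{"name": "servo_tool", "arguments": {"angular": [[0,0,0],[0,0,0]], "dp": [[0.3,0,0],[0.5,0,0]], "jaw": [10,10]}}

```text
time: 21.3
position: [0.4866, -0.3103, 0.1313]
eef_rot: [-0.015, -0.707, 0.707, 0.015]
force: [-2.7, -0.0, -0.3]
gripper_width: 0.0151
```

Emit:
{"name": "servo_tool", "arguments": {"angular": [[0,0,0],[0,0,0],[0,0,0],[0,0,0],[0,0,0],[0,0,0]], "dp": [[0,0,0],[0,0,0],[0,0,0],[0,0,0],[0,0,0],[0,0,0]], "jaw": [17,19,22,26,34,40]}}

```text
time: 21.9
position: [0.4866, -0.3103, 0.1313]
eef_rot: [-0.016, -0.707, 0.707, 0.015]
force: [-0.4, 0.3, 0.2]
gripper_width: 0.0398
```

```bash
python3 st.py; python3 - <<'E'
from h import *
im=grab_frame('wrist'); cv2.imwrite('pics/w15.png',cv2.resize(im[80:300,150:420],None,fx=2.7,fy=2.7,interpolation=cv2.INTER_CUBIC))
E
```

```text
t 21.9 p [ 0.4866 -0.3103  0.1313] F [-0.36  0.32  0.22] M [-0.018  0.021  0.02 ] w 0.0398 j6 0.9871 tq [ 0.000e+00 -4.324e+01 -4.156e+01  0.000e+00 -1.000e-02 -0.000e+00] zdir -92.46 down [ 0.001 -0.001 -1.   ]
```

View pics/w15.png

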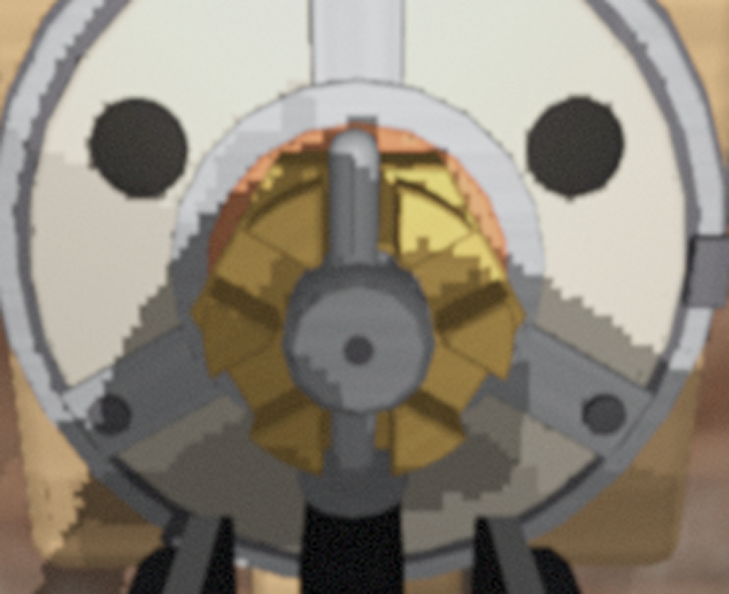

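Emit:
{"name": "servo_tool", "arguments": {"angular": [[0,0,0],[0,0,0],[0,0,0],[0,0,0],[0,0,0],[0,0,0],[0,0,0]], "dp": [[0,0,5],[0,0,20],[0,0,50],[0,0,90],[0,0,120],[0,0,130],[0,0,130]], "jaw": [45,45,45,45,45,45,45]}}

```text
time: 22.65
position: [0.4872, -0.3107, 0.2643]
eef_rot: [-0.017, -0.706, 0.708, 0.013]
force: [-0.7, 0.6, 0.3]
gripper_width: 0.0449
```

```bash
python3 st.py; python3 - <<'E'
from h import *
K,T=cam('wrist');im=grab_frame('wrist'); im0=im.copy()
A=np.array([.5298,-.3128,0]);u=np.array([.999,-.0436,0])
for s,z in((-.023,.1185),(.031,.1185),(-.061,.1405),(-.027,.1405),(0,.13)):
    cv2.circle(im,tuple(proj(K,T,A+u*s+[0,0,z]).astype(int)),1,(0,0,255),-1)
cv2.imwrite('pics/w16.png',cv2.resize(im[60:280,150:420],None,fx=2.7,fy=2.7,interpolation=cv2.INTER_CUBIC))
im=grab_frame('top'); cv2.imwrite('pics/t16.png',im)
E
```

```text
t 22.65 p [ 0.4872 -0.3107  0.2643] F [-0.68  0.65  0.29] M [ 0.014 -0.051  0.046] w 0.0449 j6 0.9871 tq [-1.000e-02 -4.366e+01 -4.281e+01 -0.000e+00  2.000e-01 -0.000e+00] zdir -92.46 down [ 0.005 -0.003 -1.   ]
```

View pics/w16.png

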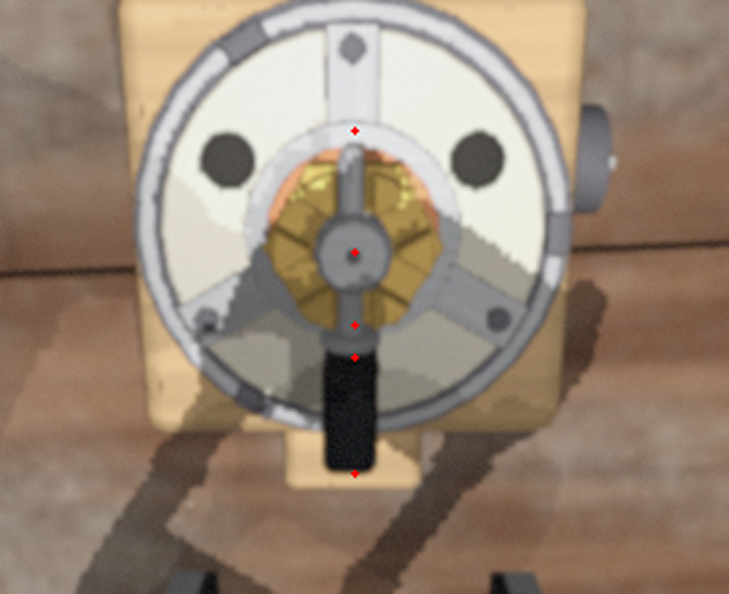

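View pics/t16.png

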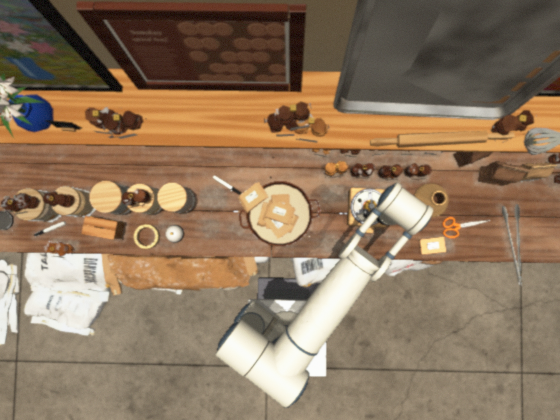

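Emit:
{"name": "servo_tool", "arguments": {"angular": [[0,0,0],[0,0,0],[0,0,0],[0,0,0]], "dp": [[0,0,0],[0,0,0],[0,0,0],[0,0,0]], "jaw": [45,45,45,45]}}

```text
time: 23.15
position: [0.4863, -0.3101, 0.2595]
eef_rot: [0.015, 0.707, -0.707, -0.016]
force: [0.2, 0.4, 0.2]
gripper_width: 0.0451
```

```bash
python3 st.py; python3 - <<'E'
from h import *
im=grab_frame('wrist'); cv2.imwrite('pics/w17.png',cv2.resize(im[100:250,210:350],None,fx=4,fy=4,interpolation=cv2.INTER_CUBIC))
E
```

```text
t 23.15 p [ 0.4863 -0.3101  0.2595] F [0.17 0.39 0.2 ] M [0.004 0.002 0.047] w 0.0451 j6 0.9871 tq [-0.000e+00 -4.296e+01 -4.156e+01  0.000e+00  1.000e-02  0.000e+00] zdir -92.46 down [-0.001  0.001 -1.   ]
```

View pics/w17.png

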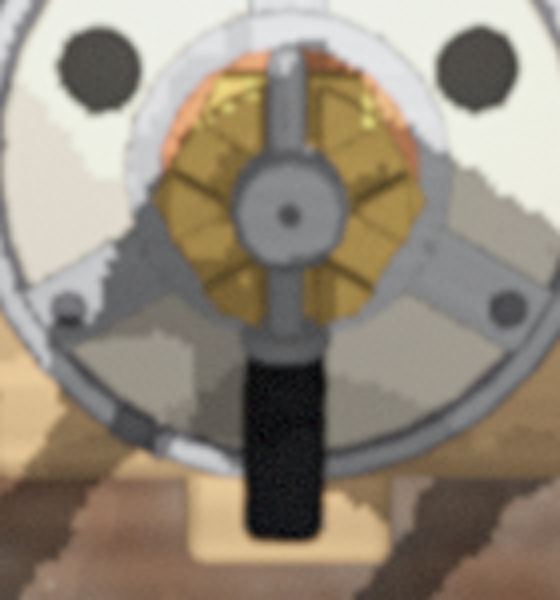

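```bash
python3 -c "
from h import *
print(bot.close_job())"
```

```text
the job is handed in; nothing more can be done
None
```

The nut is tightened to the first slot after the bite, and the locking pin is through slot and cross hole with its shoulder home. I handed the job in at about 23 s of the 72 s allowed; the job reports no verdict.

**Nut:** I gripped it on its flats and turned it clockwise in small steps. The drag stayed at about 0.1 N m, then rose to about 0.73 N m between tool headings −13° and −20°. From there I went on to the next lined-up slot, at heading −62°. That is 42 to 49° past the bite, or roughly 0.5 mm of washer crush by the given pitch; the crush itself was not measured. Pictures taken afterwards show the slot pair over the cross hole, within about 1° of the mill's axis (about −2.5° in the world frame).

**Pin:** I took it by the grip and slid it in along the cross hole. The wrist force stayed near zero until light contact at the shoulder, about 2.7 N, and then I released it. The arm moved up clear, with only noise left on the force reading. The last picture shows the shoulder against the nut, the nose out on the far side and the pin at rest.

**Disagreement:** Projected with the camera calibration, the nose looked about 4 mm short of its expected spot. The same 2 to 3 mm shortfall had shown when the pin was measured on the counter. The contact position and the rear of the grip both indicated that the pin is home.

**Bystanders:** The move paths kept clear of them, and the bell, tape and pot look unmoved in the last top picture. I did not measure the bystanders' positions.

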